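# Follow the rosette on a turning painted tray

## Task

Check the varnish on the painted tray under changing light: push the tray round, smoothly and without knocking it, so that its turntable runs freely at about one turn in five seconds (never faster than one turn in two and a half seconds), then let go and follow the raised rosette round with the gripper, keeping the gripper right above it at about a hand's breadth (the view point), touching nothing, for at least four seconds while the tray still makes more than three turns a minute. Afterwards let the tray come to rest, or gently stop it, and leave it; do not touch the rosette or disturb the other things on the table.

Things in the scene. Friction and masses are not known exactly. Their poses are not given: they have to be found in the camera images.
- stand: Cast foot of a decorator's turntable, 170 mm across, 50 mm high, fixed to the table; its place differs from run to run. Origin on the vertical turning axis at table height. It carries a steel disc (220 mm across) with the tray clamped on it: 0.032 kg m2 about the axis (nominal, up to 20 percent off), viscous friction about 0.003 N m s/rad and bearing friction about 0.002 N m.
- turntable (a joint): Angle of the turntable with tray (rad), counter-clockwise from above positive, no stops, counts on past a full turn; any start value. At value v the rosette lies from the axis in direction x = cos v, y = sin v. It may be turned either way. Let go at 1.2 rad/s it stays above 0.3 rad/s for some 8 s and stops by itself after about 13 s.
- tray: Round black metal tray, 275 mm across, turning with the turntable. Flat face 76 mm, green rim top 88 mm above the table. Origin on the turning axis at table height, +x axis towards the rosette. Facing each other across it, two wooden upright loop handles of 15 mm bar stand tangentially, top 125 mm above the table, upright legs 35 mm either side of the middle.
- handle_a (a point): Middle of the top bar of the handle on the tray's +y side (90 degrees counter-clockwise from the rosette), 115 mm from the turning axis, 117 mm above the table. A closed gripper lowered behind a leg can push it round, best turning with it: touch first below 0.03 m/s, then speed up; running into it at 0.06 m/s or more knocks it (over 60 N is too hard).
- handle_b (a point): Middle of the top bar of the handle on the tray's -y side (90 degrees clockwise from the rosette), 115 mm from the turning axis, 117 mm above the table.
- rosette: Raised pale flower rosette on the tray's face, 52 mm across, 6 to 8 mm high with a small brass heart, its centre 85 mm from the turning axis. Origin at the centre of its underside, 76 mm above the table. Freshly varnished: not to be touched.
- view (a point): The view point: a point in the air 86 mm straight above the rosette's underside (162 mm above the table) that goes round with it. While following, the gripper's TCP belongs here: within 25 mm sideways and 30 mm in height.
- jar: Glass jar with steel lid, 60 mm across, 85 mm high, loose; leave alone. Origin at centre of underside.
- thinner: Green glass bottle, 56 mm across, 150 mm high, loose; leave alone. Origin at centre of underside.
- brush_pot: Blue pot 72 mm across, with brushes, about 180 mm high in all, loose; leave alone. Origin at centre of underside.
- tin: Metal tin, 70 mm across, 60 mm high, loose; leave alone. Origin at centre of underside.
- bowl: White bowl, 90 mm across, 40 mm high, loose; leave alone. Origin at centre of underside.
- knife: Palette knife, 190 mm long, lying flat, loose; leave alone. Origin at centre of underside.
- paint_tube: Paint tube, 94 mm long, lying flat, loose; leave alone. Origin under its middle.

How it is judged:
On the way, in this order (a step that is already met when the one before it is completed fails the run):
1. the tray has been set turning freely, faster than 0.5 rad/s and touched by nothing ((velocity of joint turntable above 0.5 rad/s or velocity of joint turntable below -0.5 rad/s) and contact force between each of the arm, the fingers and tray below 0.3 N), for 0.2 s.
2. the TCP stays at the view point above the turning rosette (25 mm sideways, 30 mm in height) for 4 s, tray faster than 0.31 rad/s, not touched ((velocity of joint turntable above 0.31 rad/s or velocity of joint turntable below -0.31 rad/s) and contact force between each of the arm, the fingers and tray below 0.3 N and horizontal distance between the grasp point and view below 0.025 m and z of the grasp point in the frame of view between -0.03 and 0.03 m), for 4 s.
At the end, for the whole second after the job is handed in: The tray is at rest (below 0.05 rad/s) and released; the seven loose things stand or lie within 30 mm of where they were, the upright ones still upright (velocity of joint turntable between -0.05 and 0.05 rad/s and distance of each of jar, thinner, brush_pot, tin, bowl, knife, paint_tube from where it was at the start of the episode below 0.03 m and angle between each of jar, thinner, brush_pot, tin, bowl's own z axis and vertical below 0.2 rad); the robot touches nothing.
It fails at once if the tray turns faster than 2.5 rad/s (velocity of joint turntable above 2.5 rad/s or velocity of joint turntable below -2.5 rad/s).
It fails at once if the rosette is touched (contact force between any of the arm, the fingers and rosette above 0.3 N).
It fails at once if the tray is struck or pressed with more than 60 N (contact force between any of the arm, the fingers and tray above 60 N).
It fails at once if another thing on the table is pushed or knocked over (distance of any of jar, thinner, brush_pot, tin, bowl, knife, paint_tube from where it was at the start of the episode above 0.03 m or angle between any of jar, thinner, brush_pot, tin, bowl's own z axis and vertical above 0.3 rad).
It also fails if it takes over 58 s, if anything falls off the work surface, if the arm or the gripper's body presses on something with over 40 N, if the wrist force passes 120 N, or if a joint passes its speed limit or range.

## Robot

A 6-joint arm with a two-finger parallel gripper is mounted at the origin on the work surface. World frame = base frame: x ahead of the robot, y to its left, z up, the work surface at z = 0. Lengths are in m, angles in rad, forces in N, time in s.
With the tool pointing down it reaches from about 0.15 to 0.775 m from the base axis. Payload 6.1 kg.
Tool frame: the origin (TCP) lies between the finger pads, 19 mm behind the fingertips; this is the grasp point; z points along the fingers, y is the line along which they close (so a half turn about z gives the same grasp; the last joint's range is limited). The gripper opens to 85 mm and grips with 20 to 120 N. Pads are 22 mm wide; open, the fingers measure 114 mm over their backs; the gripper's body (76 mm by 85 mm) begins 54 mm behind the grasp point. The pads swing forward as they close: fully open they stand 13 mm farther back than shut.
Start: joints at [1.299, 0.126, -0.04, 1.405, 0, 1.571], TCP at [0.141, 0.506, 0.25] pointing down, gripper open.
Joint ranges: [-2.72, 2.72], [-0.95, 1.95], [-1.27, 1.35], [-1.78, 2.02], [-1.46, 1.47], [-3.14, 3.14]. Speed limits (rad/s): [2.39, 2.39, 3.01, 3.14, 3.14, 3.14].

## Interface

Orientations are given as a unit quaternion [w, x, y, z].
In Python, from rig import read_state, get_image, camera_info, close_job gives the robot as it stands. The module is installed in compiled form; this text tells all that it offers.
- The arm moves only by the tool carry_out, never from a script. Its arguments are lists of equal length, an entry for each row: "dp": the shift along the tool's x, y, z in mm, a list of three; "rot": the turn, a rotation vector about the tool's x, y, z in rad, a list of three. In form: {"dp": [[dx, dy, dz], ...], "rot": [[rx, ry, rz], ...]}. A call has 1 to 5 rows; each row is the pose to reach, as a shift and turn from the pose commanded when the call began, along the tool's axes at that moment; what a row does not reach only later rows make up. A row lasts 1/8 s, in which the tool goes at most 62.5 mm and 10.7 degrees, less where a joint would pass 70% of its speed; a pose out of reach is approached as far as the arm can. A call with a gripper value outside its range is refused whole. "hand" is the finger opening in mm, from 0 to 85.4, set as the call begins (left out, the last holds). The fingers move at their own pace and stop on an object; "grip_force" is the grip in N (left out, the last holds). Time passes only in rows, so rows that repeat a pose let the fingers close. It gives the time, the measured TCP pose, the force, the opening and the grip force at its end, in the units of the state.
- read_state(): the state, without advancing time (a new reading comes with each control period).
- get_image(name): name is "side" or "top"; returns (picture, depth): 480x640x3 uint8, blue, green, red; 480x640 float32, m along the optical axis (not along the pixel's ray), 0 where there is no reading.
- camera_info(name): a dict with "intrinsics" (3x3 intrinsics, pixels), "extrinsics" (4x4, takes a point from camera to world coordinates). Camera axes: x right, y down, z forward; pixel columns grow to the right and rows downward; lengths in m; the calibration is good to about 2 mm. A picture is of the moment at which its call begins. camera_info takes no time and is no camera call.
- close_job(): hands the job in; it is judged then, once.
The state is a dict: "time": time; "qpos": joint angles; "joint_velocities": joint speeds; "effort": joint torques, N m; "tool_pos": TCP position; "tcp_rot": TCP orientation; "contact_force": force on the tool from outside, world axes, zero at the start; "moment": the same for the moment, N m; "finger_gap": finger opening in m; "grasp_force": force on a finger pad.
Only numpy, scipy, OpenCV 4.12 (cv2) and the standard library are available. Lean on these libraries where they do the work, as an engineer would, in place of code of your own. Each camera call takes 0.05 s, during which the arm holds its last target. There are 200 camera calls.

## Working session

There is one attempt and no reset: what is moved stays moved. The work goes in short steps, Python scripts to look and compute and a tool call to move; the robot and the scene stay as the last step left them, time stands still between calls to the robot, and variables do not carry over. Pictures are saved under pics/ and viewed, at most 10 in all, crops included, and the job is handed in when it is done.

Besides the shell and the picture viewer there is one more tool, called after "Call:" by a JSON object that holds its "fn" and its "kwargs". carry_out: Moves the arm, as the interface text tells. Its arguments: {"type":"object","properties":{"dp":{"type":"array","items":{"type":"array","items":{"type":"number"}}},"rot":{"type":"array","items":{"type":"array","items":{"type":"number"}}},"hand":{"type":"number"},"grip_force":{"type":"number"}},"required":["dp","rot"]}

```bash
mkdir -p pics
python3 - <<'E'
from rig import *
import cv2,numpy as np
s=read_state();print({k:np.round(v,3) for k,v in s.items()})
for n in("top","side"):
    im,d=get_image(n);cv2.imwrite(f"pics/{n}0.png",im);np.save(f"{n}_d.npy",d)
    c=camera_info(n);print(n,np.round(c["intrinsics"],1).tolist(),np.round(c["extrinsics"],4).tolist())
E
```

```text
{'time': np.float64(0.0), 'qpos': array([ 1.299,  0.126, -0.041,  1.405, -0.   ,  1.571]), 'joint_velocities': array([ 0.001,  0.001, -0.   ,  0.001,  0.   , -0.   ]), 'effort': array([-0.0000e+00, -4.3591e+01,  3.5292e+01,  1.7000e-02, -0.0000e+00,
       -0.0000e+00]), 'tool_pos': array([0.141, 0.505, 0.249]), 'tcp_rot': array([-0.   ,  0.135,  0.991, -0.001]), 'contact_force': array([-0.366,  0.608, -0.17 ]), 'moment': array([ 0.035, -0.008,  0.007]), 'grasp_force': np.float64(0.0), 'finger_gap': np.float64(0.085)}
top [[469.1, 0.0, 318.9], [0.0, 469.1, 244.1], [0.0, 0.0, 1.0]] [[0.0273, -0.997, 0.0729, 0.4858], [-0.9996, -0.0265, 0.0111, -0.0165], [-0.0091, -0.0731, -0.9973, 1.2778], [0.0, 0.0, 0.0, 1.0]]
side [[570.2, 0.0, 322.6], [0.0, 570.2, 233.2], [0.0, 0.0, 1.0]] [[0.7664, -0.4681, 0.4399, -0.0009], [-0.6421, -0.5375, 0.5467, -0.6613], [-0.0194, -0.7014, -0.7125, 0.9982], [0.0, 0.0, 0.0, 1.0]]
```

View pics/top0.png

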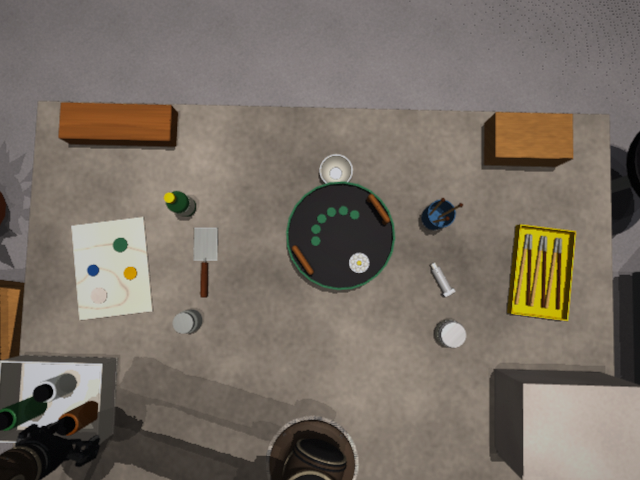

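View pics/side0.png

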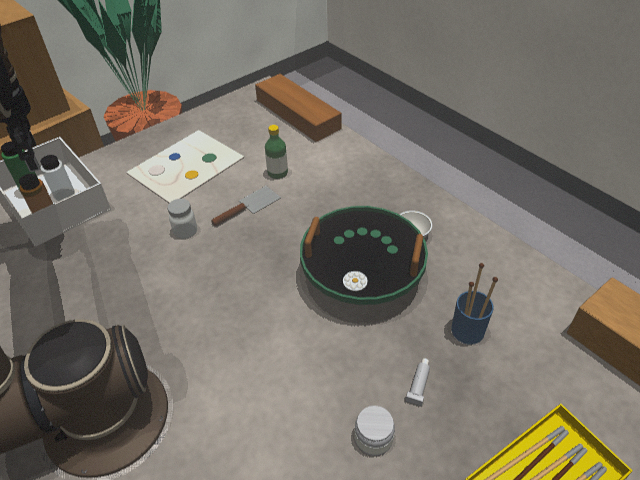

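The top view shows the tray centred near (340,236), the rosette at (359,263) and the handles at (378,208) and (302,261). The brush pot is at (440,215) and the bowl at (336,170). The side view agrees, and the space above the tray is clear.

```bash
cat > h.py <<'E'
import numpy as np,cv2
from rig import *
CI={n:camera_info(n) for n in("top","side")}
def plane(n,uv,h):
    K,E=np.array(CI[n]["intrinsics"]),np.array(CI[n]["extrinsics"])
    uv=np.atleast_2d(uv).astype(float)
    r=(np.c_[uv,np.ones(len(uv))]@np.linalg.inv(K).T)@E[:3,:3].T
    return (E[:3,3]+r*((h-E[2,3])/r[:,2])[:,None])[:,:2]
def cloud(n,d):
    K,E=np.array(CI[n]["intrinsics"]),np.array(CI[n]["extrinsics"])
    v,u=np.indices(d.shape)
    p=np.stack([(u-K[0,2])/K[0,0]*d,(v-K[1,2])/K[1,1]*d,d],-1)
    return p@E[:3,:3].T+E[:3,3]
def px(m): return np.argwhere(m)[:,::-1]
E
python3 - <<'E'
from h import *
for n in("top","side"):
    im=cv2.imread(f"pics/{n}0.png");d=np.load(f"{n}_d.npy");P=cloud(n,d)
    hsv=cv2.cvtColor(im,cv2.COLOR_BGR2HSV);H,S,V=[hsv[...,i].astype(int) for i in range(3)]
    print(n)
    c0=np.array([.50,-.06])
    # rim
    P2=P[...,:2]
    near=(np.hypot(*(P2-c0).transpose(2,0,1))<.19)&(P[...,2]>.06)
    g=near&(H>50)&(H<90)&(S>90)&(V>30)
    q=plane(n,px(g),.088)
    for _ in range(4):
        A=np.c_[2*q,np.ones(len(q))];s=np.linalg.lstsq(A,(q**2).sum(1),rcond=None)[0]
        R=np.sqrt(s[2]+s[:2]@s[:2]);r=np.hypot(*(q-s[:2]).T)
        if _==0:q=q[r>.11];r=None;continue
        q=q[abs(r-R)<.006]
    print("rim c",s[:2].round(4),"R",R.round(4),len(q))
    c=s[:2]
    w=near&(V>150)&(S<70)&(np.hypot(*(P2-c).transpose(2,0,1))<.12)
    ro=plane(n,px(w),.083);m=(ro.min(0)+ro.max(0))/2;e=ro.mean(0)-c
    print("ros",ro.mean(0).round(4),"r",np.hypot(*e).round(4),"ang",np.arctan2(e[1],e[0]).round(3),"size",np.ptp(ro,0).round(3))
    b=(near&(H<18)&(S>80)&(V>50)&(P[...,2]>.095)&(P[...,2]<.14)).astype(np.uint8)
    k,l,st,_=cv2.connectedComponentsWithStats(b)
    for i in range(1,k):
        if st[i,4]>40:
            x=P[l==i];top=x[x[:,2]>.115];t=top[:,:2].mean(0)-c
            print("handle",st[i,4],"med z max",np.percentile(x[:,2],95).round(4),top[:,:2].mean(0).round(4),"r",np.hypot(*t).round(4),"ang",np.arctan2(t[1],t[0]).round(3))
for nm,uv,h in[("brushpot",(438,216),.1),("brushes",(460,203),.18),("bowl",(336,168),.04),("tube",(443,280),.01),("jar?",(184,322),.085),("tin",(451,334),.06),("thinner",(170,197),.15)]:
    print(nm,plane("top",uv,h).round(3))
P=cloud("top",np.load("top_d.npy"))
b=P[(P[...,2]>.11)&(P[...,0]>.4)&(P[...,0]<.75)&(P[...,1]<-.15)&(P[...,1]>-.45)];print("pot hi pts",b.min(0).round(3),b.max(0).round(3))
b=P[(P[...,2]>.02)&(P[...,1]>.25)&(P[...,0]<.3)&(P[...,2]<.2)];print("box",b.min(0).round(3),b.max(0).round(3))
E
```

```text
top
rim c [ 0.4987 -0.0015] R 0.1676 54
ros [ 0.4535 -0.091 ] r 0.1003 ang -2.038 size [0.77  1.585]
handle 101 med z max 0.1272 [ 0.6503 -0.1585] r 0.2182 ang -0.803
handle 182 med z max 0.1272 [0.5301 0.0367] r 0.0495 ang 0.882
side
rim c [ 0.5966 -0.0575] R 0.1359 150
ros [ 0.5261 -0.1089] r 0.0873 ang -2.511 size [0.05  0.051]
handle 244 med z max 0.1265 [0.5265 0.0318] r 0.1135 ang 2.236
handle 178 med z max 0.1261 [ 0.6472 -0.1623] r 0.1164 ang -1.121
brushpot [[ 0.651 -0.302]]
brushes [[ 0.672 -0.334]]
bowl [[ 0.782 -0.043]]
tube [[ 0.491 -0.339]]
jar? [[0.367 0.332]]
tin [[ 0.353 -0.347]]
thinner [[0.674 0.362]]
pot hi pts [ 0.629 -0.336  0.11 ] [ 0.683 -0.15   0.188]
box [0.06  0.528 0.02 ] [0.26  0.793 0.16 ]
```

```bash
cat >> h.py <<'E'
def tray(n,im,d,c0=(.589,-.063)):
    P=cloud(n,d);hsv=cv2.cvtColor(im,cv2.COLOR_BGR2HSV);H,S,V=[hsv[...,i].astype(int) for i in range(3)]
    c0=np.array(c0);near=(np.hypot(*(P[...,:2]-c0).transpose(2,0,1))<.16)&(P[...,2]>.06)&(P[...,2]<.14)
    g=near&(H>50)&(H<90)&(S>90)&(V>30)
    q=plane(n,px(g),.088);rr=np.hypot(*(q-c0).T);q=q[(rr>.12)&(rr<.15)]
    A=np.c_[2*q,np.ones(len(q))];s=np.linalg.lstsq(A,(q**2).sum(1),rcond=None)[0]
    w=near&(V>130)&(S<80)&(np.hypot(*(P[...,:2]-c0).transpose(2,0,1))<.12)
    ro=plane(n,px(w),.083)
    out={"c":s[:2],"R":np.sqrt(s[2]+s[:2]@s[:2]),"n":len(ro),"ros":ro.mean(0) if len(ro) else None,"h":[]}
    b=(near&(H<18)&(S>80)&(V>50)&(P[...,2]>.1)).astype(np.uint8)
    k,l,st,_=cv2.connectedComponentsWithStats(b)
    for i in range(1,k):
        if st[i,4]>40:
            x=P[l==i];x=x[x[:,2]>.11];out["h"].append(x[:,:2].mean(0))
    return out
E
python3 - <<'E'
from h import *
for n in("top","side"):
    o=tray(n,cv2.imread(f"pics/{n}0.png"),np.load(f"{n}_d.npy"));print(n,o)
    hm=np.mean(o["h"],0);dh=o["h"][0]-o["h"][1];e=o["ros"]-hm
    print("mid",hm,"sep",np.hypot(*dh),"hang",np.arctan2(dh[1],dh[0]),"ros r",np.hypot(*e),np.arctan2(e[1],e[0]))
E
```

```text
top {'c': array([ 0.59776513, -0.05646336]), 'R': np.float64(0.13485350869367638), 'n': 305, 'ros': array([ 0.52903054, -0.10572503]), 'h': [array([ 0.6640615 , -0.14929051]), array([0.5302625 , 0.03677089])]}
mid [ 0.597162   -0.05625981] sep 0.22917464026571457 hang -0.9473583024453014 ros r 0.08419444592474468 -2.513612125711624
side {'c': array([ 0.59687825, -0.05747378]), 'R': np.float64(0.13591640971608937), 'n': 357, 'ros': array([ 0.52596939, -0.10879766]), 'h': [array([0.52480786, 0.03048596]), array([ 0.658104  , -0.15536439])]}
mid [ 0.59145593 -0.06243921] sep 0.2287098964770412 hang 2.192988047629515 ros r 0.08023460947083888 -2.525579068014781
```

```bash
cat >> h.py <<'E'
import json
C=np.array([.5974,-.057])
def plan(start,poses):
    """world poses (x,y,z,psi) from commanded start -> dp (mm), rot rows; returns final rounded pose"""
    s=np.array(start,float);a=s[3]
    R=np.array([[np.cos(a),np.sin(a),0],[np.sin(a),-np.cos(a),0],[0,0,-1]])
    dp=[];rot=[]
    for p in np.array(poses,float):
        dp.append((R.T@(p[:3]-s[:3])*1000).round(0 if False else 1).tolist());rot.append([0,0,round(float(-(p[3]-a)),3)])
    print(json.dumps({"dp":dp,"rot":rot}))
    return np.r_[s[:3]+R@np.array(dp[-1])/1000,a-rot[-1][2]]
E
python3 - <<'E'
from h import *
s=np.array([.141,.506,.25,2.871]);g=np.array([.5814,.0734,.20,.627])
for k in range(3):
    e=plan(s,[np.array([.141,.506,.25,2.871])+(g-[.141,.506,.25,2.871])*(5*k+i)/15 for i in range(1,6)]);print(e);s=e
E
```

```text
{"dp": [[-36.0, -19.9, 3.3], [-72.0, -39.9, 6.7], [-108.0, -59.8, 10.0], [-144.0, -79.8, 13.3], [-180.0, -99.7, 16.7]], "rot": [[0, 0, 0.15], [0, 0, 0.299], [0, 0, 0.449], [0, 0, 0.598], [0, 0, 0.748]]}
[0.28780021 0.36181336 0.2333     2.123     ]
{"dp": [[-40.0, 9.9, 3.3], [-79.9, 19.7, 6.6], [-119.9, 29.6, 10.0], [-159.8, 39.5, 13.3], [-199.8, 49.3, 16.6]], "rot": [[0, 0, 0.15], [0, 0, 0.299], [0, 0, 0.449], [0, 0, 0.598], [0, 0, 0.748]]}
[0.4345808  0.21757054 0.2167     1.375     ]
{"dp": [[-22.5, 34.4, 3.4], [-45.1, 68.8, 6.7], [-67.7, 103.2, 10.0], [-90.3, 137.7, 13.4], [-112.9, 172.1, 16.7]], "rot": [[0, 0, 0.15], [0, 0, 0.299], [0, 0, 0.449], [0, 0, 0.598], [0, 0, 0.748]]}
[0.58142806 0.07334606 0.2        0.627     ]
```

Call:
{"fn": "carry_out", "kwargs": {"dp": [[-36,-20,3],[-72,-40,7],[-108,-60,10],[-144,-80,13],[-180,-100,17]], "rot": [[0,0,0.15],[0,0,0.3],[0,0,0.45],[0,0,0.6],[0,0,0.75]], "hand": 0}}

```text
time: 0.72
tool_pos: [0.2882, 0.3599, 0.2326]
tcp_rot: [-0.0, 0.491, 0.871, -0.0]
contact_force: [0.7, -0.2, -0.2]
finger_gap: 0.0
grasp_force: 0.0
```

Call:
{"fn": "carry_out", "kwargs": {"dp": [[-40,10,3],[-80,20,7],[-120,30,10],[-160,40,13],[-200,49,17]], "rot": [[0,0,0.15],[0,0,0.3],[0,0,0.45],[0,0,0.6],[0,0,0.75]]}}

```text
time: 1.35
tool_pos: [0.4344, 0.2148, 0.2156]
tcp_rot: [-0.0, 0.776, 0.631, -0.0]
contact_force: [0.2, 0.1, 0.8]
finger_gap: 0.0
grasp_force: 0.0
```

Call:
{"fn": "carry_out", "kwargs": {"dp": [[-22,34,3],[-45,69,7],[-68,103,10],[-90,138,13],[-113,172,16]], "rot": [[0,0,0.15],[0,0,0.3],[0,0,0.45],[0,0,0.6],[0,0,0.744]]}}

```text
time: 1.98
tool_pos: [0.5803, 0.0699, 0.1994]
tcp_rot: [-0.0, 0.952, 0.305, -0.0]
contact_force: [-0.2, 0.6, -0.2]
finger_gap: 0.0
grasp_force: 0.0
```

Run:
```python
from h import *
im,d=get_image("top");cv2.imwrite("pics/top1.png",cv2.resize(im[150:330,240:440],None,fx=3,fy=3))
print(tray("top",im,d))
s=read_state();q=s["tcp_rot"];print(s["time"],s["tool_pos"].round(4) if hasattr(s["tool_pos"],"round") else s["tool_pos"],q,2*np.arctan2(q[2],q[1]),np.round(s["qpos"],3))
```

```text
{'c': array([ 0.59766427, -0.05629786]), 'R': np.float64(0.1349378706874891), 'n': 309, 'ros': array([ 0.52907423, -0.10584178]), 'h': [array([ 0.66386494, -0.14918119]), array([0.51601187, 0.02523899])]}
2.025 [0.583  0.0668 0.1983] [ 1.18406596e-03  9.53302772e-01  3.02013863e-01 -2.22309086e-04] 0.6136093784011379 [ 1.150e-01  2.470e-01 -5.000e-03  1.319e+00 -2.000e-03  2.643e+00]
```

View pics/top1.png

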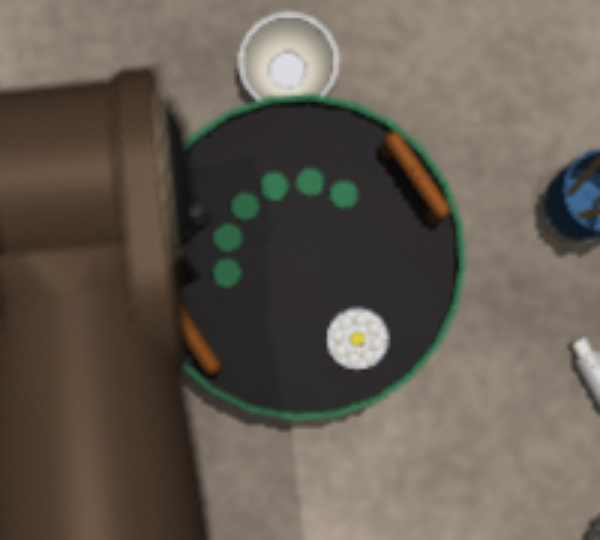

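The top view shows the tray unmoved, with the rosette at crop (358,338). The arm covers the left edge and handle_b's leg end is visible at (200,345). I'll descend behind that handle next.

Call:
{"fn": "carry_out", "kwargs": {"dp": [[3,0,25],[5,0,50],[5,0,60],[5,0,60]], "rot": [[0,0,0],[0,0,0],[0,0,0],[0,0,0]]}}

```text
time: 2.52
tool_pos: [0.5831, 0.0739, 0.1394]
tcp_rot: [-0.0, 0.951, 0.308, -0.001]
contact_force: [-0.4, 0.3, 1.0]
finger_gap: -0.0002
grasp_force: 0.0
```

Run:
```python
from h import *
s=read_state();q=s["tcp_rot"];p=np.array(s["tool_pos"]);psi=2*np.arctan2(q[2],q[1]);print(s["time"],p.round(4),psi)
t=2.198;u=np.array([np.cos(t),np.sin(t)]);v=np.array([-u[1],u[0]]);print("handle frame",(p[:2]-C)@u,(p[:2]-C)@v)
im,d=get_image("side");x,y=250,160;cv2.imwrite("pics/side1.png",cv2.resize(im[160:320,240:440],None,fx=4,fy=4,interpolation=cv2.INTER_CUBIC)[:600])
```

```text
2.525 [0.5831 0.0739 0.1394] 0.6261608470586059
handle frame 0.11441502673132563 -0.06525416244287718
```

View pics/side1.png

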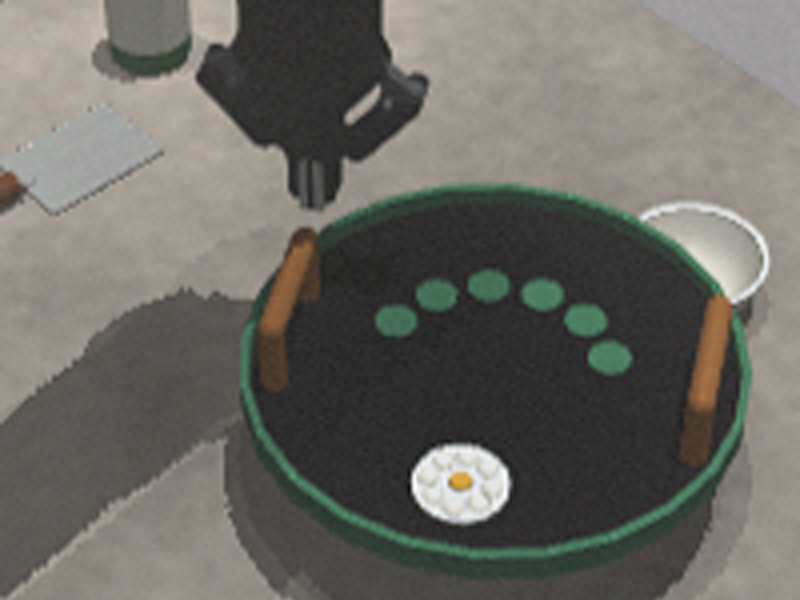

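The side crop shows the fingertip at (313,205), just behind and above handle_b's rear leg at (305,245), with nothing touching. Next I'll lower it and plan the push.

Call:
{"fn": "carry_out", "kwargs": {"dp": [[0,0,8],[0,0,16],[0,0,23],[0,0,23]], "rot": [[0,0,0],[0,0,0],[0,0,0],[0,0,0]]}}

```text
time: 3.08
tool_pos: [0.5832, 0.0738, 0.1162]
tcp_rot: [-0.0, 0.951, 0.308, -0.001]
contact_force: [-0.6, -0.3, -0.5]
finger_gap: -0.0
grasp_force: 0.0
```

Run:
```python
from h import *
s=read_state();q=s["tcp_rot"];p=np.array(s["tool_pos"]);psi=2*np.arctan2(q[2],q[1]);print(s["time"],p.round(4),psi)
inc=np.r_[[.02]*8,.02+.008*np.arange(1,18)];phi=np.cumsum(inc);print(phi[-1])
P0=np.r_[p,psi];d0=p[:2]-C
def pose(f,dz=0):
    c,s_=np.cos(f),np.sin(f);return np.r_[C+np.array([[c,-s_],[s_,c]])@d0,p[2]+dz,psi+f]
cmd=P0
for k in range(5): cmd=plan(cmd,[pose(f) for f in phi[5*k:5*k+5]])
print(cmd)
f=phi[-1]
a=pose(f+.11,.015);b=pose(f+.15,.046);b[3]=a[3]
th=lambda k:-2.515+(f-.092)+.152*k
tgt=np.r_[C+.085*np.array([np.cos(th(7)),np.sin(th(7))]),.162,a[3]]
rows=[a,b];
for i in range(3):
    w=tgt-rows[-1];w[3]=0;dd=np.linalg.norm(w[:3]);rows.append(rows[-1]+w*min(1,.052/dd))
cmd=plan(cmd,rows);print(cmd,tgt)
```

```text
3.075 [0.5832 0.0738 0.1162] 0.6257898285064962
1.724
{"dp": [[-2.3, -1.3, 0.0], [-4.6, -2.5, 0.0], [-7.0, -3.7, 0.0], [-9.3, -4.8, 0.0], [-11.7, -5.9, 0.0]], "rot": [[0, 0, -0.02], [0, 0, -0.04], [0, 0, -0.06], [0, 0, -0.08], [0, 0, -0.1]]}
{"dp": [[-2.3, -1.3, 0.0], [-4.7, -2.5, 0.0], [-7.0, -3.7, 0.0], [-10.3, -5.3, 0.0], [-14.7, -7.2, 0.0]], "rot": [[0, 0, -0.02], [0, 0, -0.04], [0, 0, -0.06], [0, 0, -0.088], [0, 0, -0.124]]}
{"dp": [[-5.1, -2.8, 0.0], [-11.2, -5.7, 0.0], [-18.5, -8.7, 0.0], [-27.0, -11.6, 0.0], [-36.7, -14.1, 0.0]], "rot": [[0, 0, -0.044], [0, 0, -0.096], [0, 0, -0.156], [0, 0, -0.224], [0, 0, -0.3]]}
{"dp": [[-9.8, -5.1, 0.0], [-21.0, -9.7, 0.0], [-33.6, -13.4, 0.0], [-47.6, -16.1, 0.0], [-62.8, -17.3, 0.0]], "rot": [[0, 0, -0.084], [0, 0, -0.176], [0, 0, -0.276], [0, 0, -0.384], [0, 0, -0.5]]}
{"dp": [[-14.6, -7.1, 0.0], [-31.1, -12.7, 0.0], [-49.1, -16.2, 0.0], [-68.6, -17.1, 0.0], [-89.0, -15.0, 0.0]], "rot": [[0, 0, -0.124], [0, 0, -0.256], [0, 0, -0.396], [0, 0, -0.544], [0, 0, -0.7]]}
[ 0.47027961 -0.09103463  0.11617008  2.34978983]
{"dp": [[-12.9, -6.4, -15.0], [-17.8, -8.4, -46.0], [-40.8, 38.2, -46.0], [-63.8, 84.9, -45.9], [-86.8, 131.5, -45.9]], "rot": [[0, 0, -0.11], [0, 0, -0.11], [0, 0, -0.11], [0, 0, -0.11], [0, 0, -0.11]]}
[ 0.62484029 -0.06041623  0.16207008  2.45978983] [ 0.68101145 -0.04169887  0.162       2.45978983]
```

Call:
{"fn": "carry_out", "kwargs": {"dp": [[-2.3,-1.3,0],[-4.6,-2.5,0],[-7,-3.7,0],[-9.3,-4.8,0],[-11.7,-5.9,0]], "rot": [[0,0,-0.02],[0,0,-0.04],[0,0,-0.06],[0,0,-0.08],[0,0,-0.1]]}}

```text
time: 3.7
tool_pos: [0.5707, 0.0718, 0.1171]
tcp_rot: [0.0, 0.935, 0.356, 0.0]
contact_force: [0.8, 1.0, -0.0]
finger_gap: -0.0
grasp_force: 0.1
```

Call:
{"fn": "carry_out", "kwargs": {"dp": [[-2.3,-1.3,0],[-4.7,-2.5,0],[-7,-3.7,0],[-10.3,-5.3,0],[-14.7,-7.2,0]], "rot": [[0,0,-0.02],[0,0,-0.04],[0,0,-0.06],[0,0,-0.088],[0,0,-0.124]]}}

```text
time: 4.32
tool_pos: [0.5548, 0.0674, 0.117]
tcp_rot: [-0.0, 0.911, 0.413, 0.0]
contact_force: [0.3, 0.2, -0.1]
finger_gap: 0.0003
grasp_force: 0.0
```

Run:
```python
from h import *
im,d=get_image("top");o=tray("top",im,d);e=o["ros"]-C;print(o["n"],np.hypot(*e),np.arctan2(e[1],e[0]),read_state()["tool_pos"],read_state()["time"])
```

```text
310 0.08395467982620362 -2.396443208669837 [0.55418027 0.06722293 0.11698112] 4.375
```

Call:
{"fn": "carry_out", "kwargs": {"dp": [[-5.1,-2.8,0],[-11.2,-5.7,0],[-18.5,-8.7,0],[-27,-11.6,0],[-36.7,-14.1,0]], "rot": [[0,0,-0.044],[0,0,-0.096],[0,0,-0.156],[0,0,-0.224],[0,0,-0.3]]}}

```text
time: 5.0
tool_pos: [0.5199, 0.0491, 0.117]
tcp_rot: [-0.0, 0.838, 0.545, 0.0]
contact_force: [-0.1, 0.2, -0.7]
finger_gap: 0.0
grasp_force: 0.0
```

Call:
{"fn": "carry_out", "kwargs": {"dp": [[-9.8,-5.1,0],[-21,-9.7,0],[-33.6,-13.4,0],[-47.6,-16.1,0],[-62.8,-17.3,0]], "rot": [[0,0,-0.084],[0,0,-0.176],[0,0,-0.276],[0,0,-0.384],[0,0,-0.5]]}}

```text
time: 5.62
tool_pos: [0.4783, -0.0013, 0.117]
tcp_rot: [-0.0, 0.677, 0.736, 0.0]
contact_force: [0.2, -0.9, -1.1]
finger_gap: -0.0004
grasp_force: 0.0
```

Call:
{"fn": "carry_out", "kwargs": {"dp": [[-14.6,-7.1,0],[-31.1,-12.7,0],[-49.1,-16.2,0],[-68.6,-17.1,0],[-89,-15,0]], "rot": [[0,0,-0.124],[0,0,-0.256],[0,0,-0.396],[0,0,-0.544],[0,0,-0.7]]}}

```text
time: 6.25
tool_pos: [0.4705, -0.0915, 0.1171]
tcp_rot: [-0.0, 0.383, 0.924, 0.0]
contact_force: [0.4, 1.3, 0.4]
finger_gap: -0.0001
grasp_force: 0.0
```

Call:
{"fn": "carry_out", "kwargs": {"dp": [[-12.9,-6.4,-15],[-17.8,-8.4,-46],[-41,38,-46],[-64,85,-46],[-87,131,-46]], "rot": [[0,0,-0.11],[0,0,-0.11],[0,0,-0.11],[0,0,-0.11],[0,0,-0.11]]}}

```text
time: 6.88
tool_pos: [0.6266, -0.0604, 0.1633]
tcp_rot: [0.0, 0.334, 0.942, 0.0]
contact_force: [-0.3, -0.7, 1.0]
finger_gap: -0.0002
grasp_force: 0.0
```

```bash
cat >> h.py <<'E'
def look():
    """log tray angle from rosette, handles and green dots, whichever is seen (top view)"""
    t=read_state()["time"];im,d=get_image("top");cv2.imwrite(f"pics/f{t:.2f}.png",im);np.save(f"f{t:.2f}.npy",d)
    hsv=cv2.cvtColor(im,cv2.COLOR_BGR2HSV);H,S,V=[hsv[...,i].astype(int) for i in range(3)];P=cloud("top",d)
    r=np.hypot(*(P[...,:2]-C).transpose(2,0,1));near=(r<.15)&(P[...,2]>.06)&(P[...,2]<.14)
    q=plane("top",px(near&(V>130)&(S<80)&(r<.12)),.083);out={}
    if len(q)>150: e=q.mean(0)-C;out["ros"]=(len(q),np.hypot(*e),np.arctan2(e[1],e[0]))
    b=(near&(H<18)&(S>80)&(V>50)&(P[...,2]>.1)).astype(np.uint8);k,l,st,_=cv2.connectedComponentsWithStats(b)
    for i in range(1,k):
        if st[i,4]>40:
            e=P[l==i][:,:2].mean(0)-C;out["h%d"%i]=(st[i,4],np.hypot(*e),np.arctan2(e[1],e[0]))
    g=near&(H>50)&(H<90)&(S>60)&(V>40)&(r<.11);q=plane("top",px(g),.0765)
    if len(q): e=q.mean(0)-C;out["dots"]=(len(q),np.hypot(*e),np.arctan2(e[1],e[0]))
    return t,{k:np.round(v,3).tolist() for k,v in out.items()}
E
python3 - <<'E'
from h import *
for i in range(2): print(look())
s=read_state();print(s["time"],s["tool_pos"],s["tcp_rot"])
E
```

```text
(6.875, {'h1': [192.0, 0.116, 1.434], 'h2': [195.0, 0.113, -1.715], 'dots': [28.0, 0.069, 1.779]})
(6.925, {'h1': [192.0, 0.116, 1.491], 'h2': [193.0, 0.113, -1.654], 'dots': [14.0, 0.071, 1.808]})
6.975 [ 0.62873634 -0.05929062  0.16115086] [-4.24095344e-05  3.33169814e-01  9.42866791e-01  2.95496227e-04]
```

The push worked: both handles are visible, the tray is free at about 1.18 rad/s and the rosette is at angle about −0.08. Next I'll write the follow planner.

```bash
cat > follow.py <<'E'
from h import *
import sys,os
from scipy.optimize import least_squares
L=json.load(open("log.json"));S=json.load(open("cmd.json"))
def model(p,t,t0=6.875):
    a,w=p[0],p[1];b,c=.094*p[2],.0625*p[2];tt=np.asarray(t)-t0   # w'=-b w-c
    return a-c/b*tt+(w+c/b)*(1-np.exp(-b*tt))/b,(w+c/b)*np.exp(-b*tt)-c/b
def fit(L):
    t,v=np.array(L).T
    return least_squares(lambda p:np.r_[(model(p,t)[0]-v)/.01,(p[2]-1)/.2],[-.139,1.18,1.]).x
p=fit(L)
if len(sys.argv)>1:
    for _ in range(int(sys.argv[1])):
        t,o=look();pr=float(model(p,t)[0]);m=[]
        for k,x in o.items():
            if k[0]=="h" and x[0]>150: v=x[2]-np.pi/2;v+=np.pi*round((pr-v)/np.pi);m.append(v)
            if k=="ros" and x[0]>280: v=x[2];v+=2*np.pi*round((pr-v)/2/np.pi);m.append(v)
        print(t,np.round(np.array(m)-pr,3))
        if m and abs(np.mean(m)-pr)<.3: L.append([t,float(np.mean(m))])
    json.dump(L,open("log.json","w"));p=fit(L)
st=read_state();t=st["time"];x=np.array(st["tool_pos"])
def view(t): v=float(model(p,t)[0]);return np.r_[C+.085*np.array([np.cos(v),np.sin(v)]),.162,S[3]]
print("p",p.round(3),"t",t,"w now",model(p,t)[1].round(3),"tcp",x.round(4),"err now mm",((x-view(t)[:3])*1000).round(1),"cmd",np.round(S,4))
cur=np.array(S);rows=[]
for k in range(1,6):
    g=view(t+.125*k+.01);w=g-cur;cur=cur+w*min(1,.04/np.linalg.norm(w));rows.append(cur)
S=plan(S,rows);json.dump(S.tolist(),open("cmd.json","w"))
E
echo '[[6.875,-0.139],[6.925,-0.08]]'>log.json; echo '[0.6248,-0.0604,0.1621,2.4598]'>cmd.json; python3 follow.py
```

```text
p [-0.139  1.184  1.   ] t 6.975 w now 1.167 tcp [ 0.6287 -0.0593  0.1612] err now mm [-53.6  -0.5  -0.8] cmd [ 0.6248 -0.0604  0.1621  2.4598]
{"dp": [[-23.7, 32.2, 0.1], [-25.5, 54.9, 0.1], [-15.4, 61.0, 0.1], [-4.7, 65.6, 0.1], [6.2, 68.6, 0.1]], "rot": [[0, 0, -0.0], [0, 0, -0.0], [0, 0, -0.0], [0, 0, -0.0], [0, 0, -0.0]]}
```

Call:
{"fn": "carry_out", "kwargs": {"dp": [[-24,32,0],[-25.5,55,0],[-15.4,61,0],[-4.7,65.6,0],[6.2,68.6,0]], "rot": [[0,0,0],[0,0,0],[0,0,0],[0,0,0],[0,0,0]]}}

```text
time: 7.6
tool_pos: [0.6622, -0.0033, 0.1634]
tcp_rot: [0.0, 0.334, 0.942, -0.0]
contact_force: [1.2, 0.1, -0.5]
finger_gap: 0.0
grasp_force: 0.0
```

```bash
python3 follow.py 1
```

```text
7.6 [-0.007]
p [-0.139  1.174  1.   ] t 7.65 w now 1.045 tcp [ 0.6617 -0.0023  0.1637] err now mm [ 0.4 -1.4  1.7] cmd [ 0.6632 -0.0032  0.162   2.4598]
{"dp": [[14.7, 1.7, 0.0], [25.5, 1.4, 0.0], [35.9, -0.3, 0.0], [45.8, -3.2, 0.0], [55.2, -7.2, 0.0]], "rot": [[0, 0, -0.0], [0, 0, -0.0], [0, 0, -0.0], [0, 0, -0.0], [0, 0, -0.0]]}
```

Call:
{"fn": "carry_out", "kwargs": {"dp": [[14.7,1.7,0],[25.5,1.4,0],[35.9,-0.3,0],[45.8,-3.2,0],[55.2,-7.2,0]], "rot": [[0,0,0],[0,0,0],[0,0,0],[0,0,0],[0,0,0]]}}

```text
time: 8.28
tool_pos: [0.6154, 0.0257, 0.163]
tcp_rot: [0.0, 0.334, 0.942, -0.0]
contact_force: [0.4, 0.7, -0.2]
finger_gap: 0.0001
grasp_force: 0.0
```

```bash
python3 follow.py 1
```

```text
8.275 [0.006]
p [-0.139  1.175  0.974] t 8.325 w now 0.947 tcp [0.6144 0.0259 0.1632] err now mm [ 2.2 -0.7  1.2] cmd [0.6158 0.026  0.162  2.4598]
{"dp": [[12.3, -7.5, 0.0], [19.8, -13.7, 0.0], [26.4, -20.6, 0.0], [32.1, -28.0, 0.0], [36.9, -35.8, 0.0]], "rot": [[0, 0, -0.0], [0, 0, -0.0], [0, 0, -0.0], [0, 0, -0.0], [0, 0, -0.0]]}
```

Call:
{"fn": "carry_out", "kwargs": {"dp": [[12.3,-7.5,0],[19.8,-13.7,0],[26.4,-20.6,0],[32.1,-28,0],[36.9,-35.8,0]], "rot": [[0,0,0],[0,0,0],[0,0,0],[0,0,0],[0,0,0]]}}

```text
time: 8.95
tool_pos: [0.5644, 0.0208, 0.163]
tcp_rot: [0.0, 0.334, 0.942, 0.0]
contact_force: [-0.6, -0.1, -0.3]
finger_gap: 0.0002
grasp_force: 0.0
```

```bash
python3 follow.py 1
```

```text
8.95 [-0.004]
p [-0.139  1.177  0.995] t 9.0 w now 0.845 tcp [0.5634 0.0204 0.1631] err now mm [1.2 0.  1.1] cmd [0.5646 0.0214 0.162  2.4598]
{"dp": [[5.0, -11.1, 0.0], [7.5, -19.4, 0.0], [9.2, -27.7, 0.0], [10.0, -36.0, 0.0], [10.0, -44.2, 0.0]], "rot": [[0, 0, -0.0], [0, 0, -0.0], [0, 0, -0.0], [0, 0, -0.0], [0, 0, -0.0]]}
```

Call:
{"fn": "carry_out", "kwargs": {"dp": [[5,-11.1,0],[7.5,-19.4,0],[9.2,-27.7,0],[10,-36,0],[10,-44.2,0]], "rot": [[0,0,0],[0,0,0],[0,0,0],[0,0,0],[0,0,0]]}}

```text
time: 9.62
tool_pos: [0.529, -0.0075, 0.163]
tcp_rot: [0.0, 0.334, 0.942, 0.0]
contact_force: [1.0, 0.3, 1.7]
finger_gap: -0.0002
grasp_force: 0.0
```

```bash
python3 follow.py 1
```

```text
9.625 [-0.029  0.002]
p [-0.14   1.183  1.042] t 9.675 w now 0.74 tcp [ 0.5284 -0.0081  0.163 ] err now mm [ 0.3 -0.2  1. ] cmd [ 0.529  -0.0066  0.162   2.4598]
{"dp": [[-1.0, -9.9, 0.0], [-2.6, -17.3, 0.0], [-4.7, -24.3, 0.0], [-7.4, -31.0, 0.0], [-10.6, -37.3, 0.0]], "rot": [[0, 0, -0.0], [0, 0, -0.0], [0, 0, -0.0], [0, 0, -0.0], [0, 0, -0.0]]}
```

Call:
{"fn": "carry_out", "kwargs": {"dp": [[-1,-9.9,0],[-2.6,-17.3,0],[-4.7,-24.3,0],[-7.4,-31,0],[-10.6,-37.3,0]], "rot": [[0,0,0],[0,0,0],[0,0,0],[0,0,0],[0,0,0]]}}

```text
time: 10.3
tool_pos: [0.5139, -0.0432, 0.163]
tcp_rot: [0.0, 0.334, 0.942, 0.0]
contact_force: [0.5, 0.0, -0.6]
finger_gap: -0.0001
grasp_force: 0.0
```

```bash
python3 follow.py 1
```

```text
10.3 [0.054 0.054]
p [-0.136  1.16   0.914] t 10.35 w now 0.689 tcp [ 0.5138 -0.0438  0.163 ] err now mm [1.  4.4 1. ] cmd [ 0.5137 -0.0422  0.162   2.4598]
{"dp": [[-7.6, -11.5, 0.0], [-12.2, -16.8, 0.0], [-17.2, -21.7, 0.0], [-22.4, -26.0, 0.0], [-27.8, -29.9, 0.0]], "rot": [[0, 0, -0.0], [0, 0, -0.0], [0, 0, -0.0], [0, 0, -0.0], [0, 0, -0.0]]}
```

Call:
{"fn": "carry_out", "kwargs": {"dp": [[-7.6,-11.5,0],[-12.2,-16.8,0],[-17.2,-21.7,0],[-22.4,-26,0],[-27.8,-29.9,0]], "rot": [[0,0,0],[0,0,0],[0,0,0],[0,0,0],[0,0,0]]}}

```text
time: 10.98
tool_pos: [0.5169, -0.0838, 0.163]
tcp_rot: [-0.0, 0.334, 0.942, -0.0]
contact_force: [-0.7, 0.5, -0.2]
finger_gap: -0.0003
grasp_force: 0.0
```

```bash
python3 follow.py 1
```

```text
10.975 [0.006]
p [-0.136  1.158  0.904] t 11.025 w now 0.617 tcp [ 0.5172 -0.0844  0.163 ] err now mm [-0.1  0.9  1. ] cmd [ 0.5165 -0.083   0.162   2.4598]
{"dp": [[-8.2, -4.7, 0.0], [-13.9, -7.4, 0.0], [-19.7, -9.5, 0.0], [-25.5, -11.2, 0.0], [-31.3, -12.5, 0.0]], "rot": [[0, 0, -0.0], [0, 0, -0.0], [0, 0, -0.0], [0, 0, -0.0], [0, 0, -0.0]]}
```

Call:
{"fn": "carry_out", "kwargs": {"dp": [[-8.2,-4.7,0],[-13.9,-7.4,0],[-19.7,-9.5,0],[-25.5,-11.2,0],[-31.3,-12.5,0]], "rot": [[0,0,0],[0,0,0],[0,0,0],[0,0,0],[0,0,0]]}}

```text
time: 11.65
tool_pos: [0.5335, -0.1131, 0.163]
tcp_rot: [0.0, 0.334, 0.942, 0.0]
contact_force: [-0.7, 0.3, 0.2]
finger_gap: -0.0001
grasp_force: 0.0
```

```bash
python3 follow.py 1
```

```text
11.65 [ 0.037 -0.013]
p [-0.135  1.155  0.889] t 11.7 w now 0.551 tcp [ 0.5339 -0.1136  0.1629] err now mm [-0.7  0.7  0.9] cmd [ 0.5329 -0.1124  0.162   2.4598]
{"dp": [[-8.7, -1.1, 0.0], [-14.4, -1.3, 0.0], [-19.9, -1.2, 0.0], [-25.2, -0.7, 0.0], [-30.4, 0.0, 0.0]], "rot": [[0, 0, -0.0], [0, 0, -0.0], [0, 0, -0.0], [0, 0, -0.0], [0, 0, -0.0]]}
```

Call:
{"fn": "carry_out", "kwargs": {"dp": [[-8.7,-1.1,0],[-14.4,-1.3,0],[-19.9,-1.2,0],[-25.2,-0.7,0],[-30.4,0,0]], "rot": [[0,0,0],[0,0,0],[0,0,0],[0,0,0],[0,0,0]]}}

```text
time: 12.32
tool_pos: [0.5571, -0.1322, 0.163]
tcp_rot: [-0.0, 0.334, 0.942, 0.0]
contact_force: [0.7, -0.1, -1.2]
finger_gap: 0.0
grasp_force: 0.0
```

```bash
python3 follow.py 1
```

```text
12.325 [-0.033]
p [-0.138  1.163  0.918] t 12.375 w now 0.472 tcp [ 0.5576 -0.1324  0.1629] err now mm [ 1.1 -0.9  0.9] cmd [ 0.5565 -0.1316  0.162   2.4598]
{"dp": [[-5.1, 1.1, 0.0], [-9.8, 2.4, 0.0], [-14.2, 3.9, 0.0], [-18.4, 5.6, 0.0], [-22.5, 7.5, 0.0]], "rot": [[0, 0, -0.0], [0, 0, -0.0], [0, 0, -0.0], [0, 0, -0.0], [0, 0, -0.0]]}
```

Call:
{"fn": "carry_out", "kwargs": {"dp": [[-5.1,1.1,0],[-9.8,2.4,0],[-14.2,3.9,0],[-18.4,5.6,0],[-22.5,7.5,0]], "rot": [[0,0,0],[0,0,0],[0,0,0],[0,0,0],[0,0,0]]}}

```text
time: 13.0
tool_pos: [0.5793, -0.1404, 0.163]
tcp_rot: [-0.0, 0.334, 0.942, -0.0]
contact_force: [0.2, -1.0, -0.2]
finger_gap: -0.0002
grasp_force: 0.0
```

Call:
{"fn": "carry_out", "kwargs": {"dp": [[0,0,-20],[0,0,-50],[0,0,-80],[0,0,-100],[0,0,-100]], "rot": [[0,0,0],[0,0,0],[0,0,0],[0,0,0],[0,0,0]]}}

```text
time: 13.62
tool_pos: [0.5798, -0.1405, 0.2646]
tcp_rot: [0.002, 0.334, 0.942, 0.0]
contact_force: [0.5, -0.6, -0.7]
finger_gap: -0.0001
grasp_force: 0.0
```

Run:
```python
from h import *
for i in range(130):
    if i%26==0 or i==129: print(look())
    else: get_image("top")
im,_=get_image("side");cv2.imwrite("pics/sideend.png",im)
```

```text
Still running in the background as job /tmp/bash_jobs.1000/bf46de496974 (pid 1182). You'll get a notice when it ends.
```

```bash
kill -- -$(cat /tmp/bash_jobs.1000/bf46de496974/pid); cat /tmp/bash_jobs.1000/bf46de496974/stdout; sleep 1; timeout 60 python3 -c "
from rig import *;print(read_state()['time'])"; ls -l --time-sort pics/top0.png; date
```

```text
20.175
Mon Nov 30 05:58:51 UTC 2026ls: unrecognized option '--time-sort'
Try 'ls --help' for more information.
```

Call:
{"fn": "carry_out", "kwargs": {"dp": [[0,0,0],[0,0,0],[0,0,0],[0,0,0],[0,0,0]], "rot": [[0,0,0],[0,0,0],[0,0,0],[0,0,0],[0,0,0]]}}

```text
time: 20.8
tool_pos: [0.579, -0.1403, 0.263]
tcp_rot: [-0.0, 0.334, 0.942, 0.0]
contact_force: [0.3, 0.2, -0.9]
finger_gap: 0.0002
grasp_force: 0.0
```

```bash
timeout 120 python3 -c "
from h import *
print(look())"; date
```

```text
(20.8, {'ros': [195.0, 0.088, -0.703], 'h1': [191.0, 0.115, 0.782], 'dots': [449.0, 0.046, 2.232]})
Mon Nov 30 05:59:06 UTC 2026
```

Call:
{"fn": "carry_out", "kwargs": {"dp": [[0,0,0],[0,0,0],[0,0,0],[0,0,0],[0,0,0]], "rot": [[0,0,0],[0,0,0],[0,0,0],[0,0,0],[0,0,0]]}}

```text
time: 21.48
tool_pos: [0.579, -0.1404, 0.263]
tcp_rot: [0.0, 0.334, 0.942, 0.0]
contact_force: [-1.0, -0.5, -0.0]
finger_gap: 0.0001
grasp_force: 0.0
```

```bash
timeout 120 python3 -c "
from h import *
print(look());im,_=get_image('side');cv2.imwrite('pics/sideend.png',im)"; date
```

```text
(21.475, {'ros': [194.0, 0.088, -0.704], 'h1': [192.0, 0.115, 0.781], 'dots': [442.0, 0.046, 2.237]})
Mon Nov 30 05:59:12 UTC 2026
```

View pics/sideend.png

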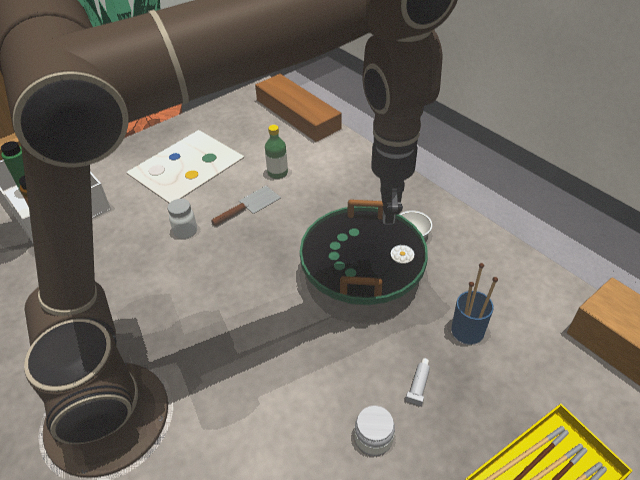

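The tray is at rest: its angle did not change over 0.7 s. The rosette is at (402,254), the gripper hangs clear above the tray, and every loose item is where it started.

```bash
timeout 300 python3 -c "
from rig import close_job
print(close_job())"
```

```text
the job is handed in; nothing more can be done
None
```

I handed the job in, but no verdict came back: I pushed the tray to about 1.2 rad/s and let go, the gripper followed the rosette for about 5.5 s (within about 5 mm of the view point at every check), and the tray then came to rest by itself with everything else in place.

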